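# Set the stirrer's speed by clicks and start it

## Robot

A 6-joint arm with a two-finger parallel gripper is mounted at the origin on a cart in front of the work surface, level with it; the furniture and walls round the work are solid. World frame = base frame: x ahead of the robot, y to its left, z up, the work surface at z = 0. Lengths are in m, angles in rad, forces in N, time in s.
With the tool pointing down it reaches from about 0.375 to 0.925 m from the base axis. Payload 5.7 kg.
Tool frame: the origin (TCP) lies on the centre line of the jaws, within the pads' length; the fingertips stand 19 mm ahead of it and the grasp point (between the pads) is the TCP; x points along the fingers, z is the direction in which the jaws open and shut, and the axes are right-handed (so a half turn about x gives the same grasp; the last joint's range is limited). The gripper opens to 88 mm and grips with 3 to 60 N. Pads are 20 mm wide; open, the fingers measure 115 mm over their backs; the gripper's body (75 mm by 178 mm) begins 61 mm behind the grasp point.
Start: joints at [-1.301, 0.359, 1.51, -0, 1.272, -0.115], TCP at [0.225, -0.556, 0.242] pointing down, gripper open.
Joint ranges: [-2.97, 2.97], [-1.01, 2.36], [0.21, 2.38], [-0.96, 4.11], [0.2, 2.71], [-2.98, 2.98]. Speed limits (rad/s): [2.39, 2.39, 3.14, 3.14, 3.14, 3.14].

## Interface

Orientations are given as [roll, pitch, yaw] about the fixed x, y, z axes, in that order (R = Rz(yaw) Ry(pitch) Rx(roll)).
In Python, from workcell import readout, cams, ticket, finder gives the robot as it stands.
- The arm moves only by the tool step_arm, never from a script. Its argument "targets" is a list that holds one entry, the list of rows, each a list of 5 numbers: the shift along the tool's x, y, z in mm, then the turn about the tool's x in rad, then the opening, from -1 (shut) to 1 (fully open). A call has 1 to 8 rows; each row shifts and turns the commanded pose from where the row before left it, along the tool's axes as they then stand; what a row does not reach is not made up. A row lasts 1/8 s, in which the tool goes at most 62.5 mm and 10.7 degrees, less where a joint would pass 70% of its speed; a pose out of reach is approached as far as the arm can. A call with a gripper value outside its range is refused whole. The fingers move at their own pace and stop on an object; "newtons" is the grip in N (left out, the last holds). Time passes only in rows, so rows that do not move let the fingers close. It gives the time, the measured TCP pose, the force and the opening at its end, in the units of the state.
- readout.get_obs(): the state, without advancing time (a new reading comes with each control period).
- cams.grab_frame(name): name is "scene" or "top" or "wrist"; returns a dict with "color" (480x640x3 uint8, red, green, blue), "range_z" (480x640 float32, m along the optical axis (not along the pixel's ray), 0 where there is no reading), "fx", "fy", "cx", "cy" (pixels), "rvec" (rotation vector, rad) and "tvec" (3), from world to camera coordinates, as OpenCV has them; the wrist camera has in their place "mount" (4x4, takes a point from camera to tool coordinates, whose origin is the TCP and whose axes are the tool frame's). Camera axes: x right, y down, z forward; pixel columns grow to the right and rows downward; lengths in m; the calibration is good to about 2 mm. A picture is of the moment at which its call begins: read the wrist's pose just before it.
- ticket.finish_job(): hands the job in, once; it reports no verdict.
Trained networks look in the newest picture that a camera, given by its name, has taken for a name from the list of things; names that differ only in an ending like _2 or _b are one class to them, and where a whole thing is asked for, a point or a joint stands for the part that bears it (a point fixed in the world has none). Each returns a list of dicts, best first, with "conf" (0 to 1); they miss things now and then, are a little off and sometimes report something else, mostly with a low value. They report only what shows in the picture. A call takes as long as a camera call.
- finder.boxes_of(camera, thing): "position" ([x, y, z] in m, in world coordinates, good to about 4 mm: the middle of the surface that is visible of it).
- finder.silhouettes(camera, thing): "pixels" (480x640 bool, what is visible of it).
- finder.mark_of(camera, thing): "position" ([x, y, z] in m, in world coordinates, good to about 4 mm: a listed point, or the origin of a listed thing).
The state is a dict: "time": time; "joint_pos": joint angles; "joint_vel": joint speeds; "joint_efforts": joint torques, N m; "tool_pos": TCP position; "tcp_rot": TCP orientation; "ft_force": force on the tool from outside, world axes, zero at the start; "moment": the same for the moment, N m; "width": finger opening in m.
Only numpy, scipy, OpenCV 4.12 (cv2) and the standard library are available. Lean on these libraries where they do the work, as an engineer would, in place of code of your own. Each camera call takes 0.05 s, during which the arm holds its last target.

## Task

Push the pointer of the stirrer's speed selector round clockwise with a fingertip, click by click, until it rests on position 5 (the fifth stroke after the round off dot), without going beyond it and without gripping or forcing the selector. Then press the start button beside it all the way down and let it come up again. Leave the beaker and the other things standing about where they are.

Things in the scene. Friction and masses are not known exactly. Their poses are not given: they have to be found in the camera images.
- stirrer: White hotplate stirrer, fixed: box 330 mm deep, 220 mm wide, round white plate at its rear, controls on a flat light grey front deck 58 mm above the worktop: speed selector at the left, start button at the right. Origin under its centre, on the worktop; x from its front to its rear, y to its left, z up.
- selector_axis (a point): Point on the upright turning axis of the speed selector, at deck level (100 mm in front of the stirrer's centre, 40 mm to its left); its axes are the stirrer's. The start button's centre is 108 mm to the right of it.
- off_mark (a point): Centre of the off mark, a round black dot of 9 mm on the deck, 56 mm from the selector's axis at 135 degrees from the stirrer's x towards its y (front left). From it nine short black radial strokes follow clockwise seen from above, 30 degrees apart, also 56 mm from the axis: positions 1 to 9. So position 5 lies at -15 degrees (to the rear, slightly right).
- speed (a joint): Angle of the selector, rad: 0 at off, growing clockwise seen from above, 0.5236 (30 degrees) a click; position 5 is 2.618; end stops just beyond off and 9. Sprung detents: from half-way it snaps on into the next position by itself and stays where it is left; a click takes about 2 N at 40 mm from the axis. It starts at off, 1 or 2.
- pointer: The selector's black pointer bar, seen from above: 66 mm long, 12 mm wide, reaching 48 mm from the axis on its pointing side and 18 mm on the other, with a white line on top of the pointing side and a 28 mm round hub on the axis. It stands from 7 mm to 35 mm above the deck; beneath it is a round skirt of 52 mm diameter up to 7.5 mm above the deck. Origin on the axis at deck level, x along the pointing side, z up.
- pointer_end (a point): Middle of the top edge of the pointer bar's pointing end, 48 mm from the axis, 35 mm above the deck.
- start_top (a point): Centre of the top of the start button when up: the round white push button (28 mm diameter) in a black housing on the front deck, to the right of the selector. It is pressed straight down.
- start (a joint): Travel of the start button, m: 0 up, 0.006 fully down (5 N); it springs back.
- beaker: Small low glass beaker, 73 x 83 mm and 98 mm high, standing loose on the stirrer's plate, whose top is 70 mm above the worktop; origin at the centre of its underside. Leave alone.
- vial_a: Small glass vial, 21 mm diameter, 50 mm high, standing at the left of the stirrer; origin at the underside. Leave alone.
- vial_b: A second such vial, 21 mm diameter, 50 mm high, just behind the first. Leave alone.
- dropper: Dropper bottle, 33 mm diameter, 94 mm high, at the right of the stirrer; origin at the underside. Leave alone.
- tweezers: Tweezers, 122 mm long, lying in front of the stirrer. Leave alone.
- timer: Flat bench timer, 62 x 62 x 18 mm, on the worktop at the right. Leave alone.
- weight: Brass balance weight, 29 mm diameter, 50 mm high, on the worktop at the right. Leave alone.

How it is judged:
By the outcome, as a careful person would: the job done as asked, in the order asked, and still so for the second after the job is handed in, with the robot touching nothing.
It also fails if it takes over 48 s, if anything falls off the work surface, if the arm or the gripper's body presses on something with over 40 N, if the wrist force passes 120 N, or if a joint passes its speed limit or range.

## Working session

There is one attempt and no reset: what is moved stays moved. The work goes in short steps, Python scripts to look and compute and a tool call to move; the robot and the scene stay as the last step left them, time stands still between calls to the robot, and variables do not carry over. Pictures are saved under pics/ and viewed, and the job is handed in when it is done.

Besides the shell and the picture viewer there is one more tool, called after "Emit:" as a command line: name --argument value ..., lists and objects as JSON in quotes. step_arm: Moves the arm, as the interface text tells. Its arguments: {"type":"object","properties":{"targets":{"type":"array","items":{"type":"array","items":{"type":"array","items":{"type":"number"}}}},"newtons":{"type":"number"}},"required":["targets"]}

```bash
mkdir -p pics; ls
python3 - <<'E'
from workcell import readout,cams,finder
import cv2,numpy as np
o=readout.get_obs();print({k:np.round(v,4).tolist() for k,v in o.items()})
for n in ("scene","top"):
    f=cams.grab_frame(n)
    cv2.imwrite(f"pics/{n}0.png",f["color"][:,:,::-1])
    for t in ("selector_axis","off_mark","pointer","pointer_end","start_top","stirrer","beaker","vial_a","dropper"):
        try:print(n,t,[(np.round(d["position"],4).tolist(),round(d["conf"],2)) for d in finder.mark_of(n,t)[:3]])
        except Exception as e:print(n,t,e)
E
```

```text
pics
{'time': 0.0, 'joint_pos': [-1.3011, 0.3595, 1.5114, 0.0, 1.2725, -0.1151], 'joint_vel': [-0.0006, 0.0001, -0.0018, -0.0003, -0.0007, -0.0003], 'joint_efforts': [0.0013, -51.5372, -27.0727, 0.0675, 0.0351, -0.0001], 'tool_pos': [0.2251, -0.5555, 0.2408], 'tcp_rot': [3.0139, 1.569, 1.828], 'ft_force': [-0.7156, -0.3002, -0.0953], 'moment': [0.0009, -0.0019, 0.0145], 'width': 0.0877}
scene selector_axis [([0.5112, 0.1067, 0.0585], 0.77)]
scene off_mark []
scene pointer [([0.5097, 0.1083, 0.057], 0.68), ([0.5492, -0.37, -0.0027], 0.24)]
scene pointer_end [([0.4798, 0.14, 0.0964], 0.91)]
scene start_top [([0.5203, -0.0045, 0.0773], 0.65)]
scene stirrer []
scene beaker [([0.6892, 0.094, 0.0787], 0.72)]
scene vial_a [([0.589, 0.2377, -0.003], 0.62), ([0.519, 0.2321, -0.0003], 0.43), ([0.4587, -0.3288, -0.0027], 0.23)]
scene dropper [([0.6488, -0.0736, -0.0003], 0.72)]
top selector_axis [([0.5062, 0.1054, 0.0614], 0.93)]
top off_mark [([0.462, 0.1374, 0.0589], 0.56), ([0.5073, 0.1055, 0.0589], 0.45)]
top pointer [([0.5063, 0.1065, 0.0633], 0.93)]
top pointer_end [([0.4786, 0.1474, 0.0937], 0.63)]
top start_top [([0.5203, -0.0017, 0.0804], 0.47)]
top stirrer [([0.6086, 0.0762, 0.0013], 0.66)]
top beaker [([0.6863, 0.0957, 0.0706], 0.77)]
top vial_a [([0.5181, 0.2307, -0.0027], 0.62), ([0.5922, 0.2366, -0.002], 0.59)]
top dropper [([0.6538, -0.0678, -0.0003], 0.71)]
```

View pics/scene0.png

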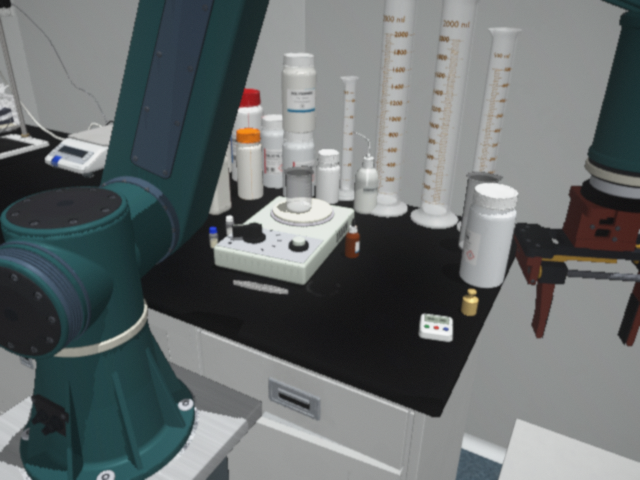

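View pics/top0.png

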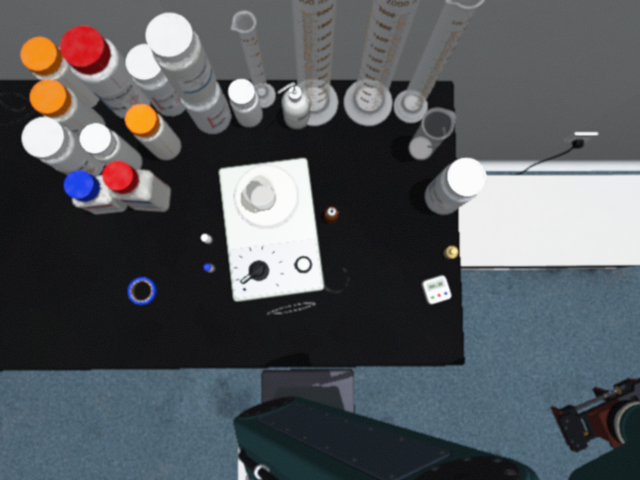

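```bash
cat > h.py <<'E'
from workcell import readout,cams,finder
import cv2,numpy as np
def world(f,us,vs,z=None):
    R,_=cv2.Rodrigues(np.array(f["rvec"],float));t=np.array(f["tvec"],float).ravel()
    K=np.array([[f["fx"],0,f["cx"]],[0,f["fy"],f["cy"]],[0,0,1]])
    d=np.linalg.inv(K)@np.vstack([us,vs,np.ones(len(us))])
    c=-R.T@t; w=R.T@d
    s=(z-c[2])/w[2]
    return (c[:,None]+w*s).T
def proj(f,P):
    K=np.array([[f["fx"],0,f["cx"]],[0,f["fy"],f["cy"]],[0,0,1]])
    return cv2.projectPoints(np.array(P,float).reshape(-1,3),np.array(f["rvec"],float),np.array(f["tvec"],float),K,None)[0].reshape(-1,2)
E
python3 - <<'E'
from h import *
f=cams.grab_frame("top")
m=finder.silhouettes("top","stirrer")
for d in m[:2]:
    v,u=np.nonzero(d["pixels"]);print(d["conf"],len(u))
    P=world(f,u,v,0.058)[:,:2].astype(np.float32)
    print(cv2.minAreaRect(P))
im=cv2.resize(f["color"][150:310,205:345,::-1],None,fx=5,fy=5,interpolation=cv2.INTER_CUBIC)[:,:]
im=im[375:] if 0 else im
cv2.imwrite("pics/topz.png",cv2.resize(f["color"][225:310,215:335,::-1],(720,510),interpolation=cv2.INTER_CUBIC))
E
```

```text
0.94 10846
((0.6113576889038086, 0.07804733514785767), (0.32912519574165344, 0.21965190768241882), 7.656036853790283)
```

View pics/topz.png

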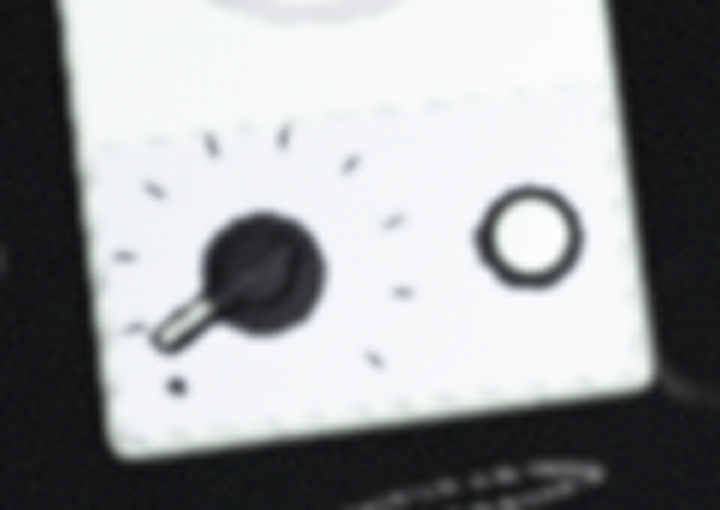

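Run:
```python
from h import *
f=cams.grab_frame("top")
yaw=np.radians(7.66);A=np.array([.5065,.105])
R,_=cv2.Rodrigues(np.array(f["rvec"]));print("cam",-R.T@np.array(f["tvec"]).ravel())
def dirn(deg):
    a=np.radians(deg)+yaw;return np.array([np.cos(a),np.sin(a)])
def z(p):return np.round((p-[215,225])*6).tolist()
print("hub top",z(proj(f,[*A,.093])),"hub deck",z(proj(f,[*A,.058])))
for k in range(10):
    d=dirn(135-30*k)
    print(k,"mark",z(proj(f,[*(A+.056*d),.058])),"end top",z(proj(f,[*(A+.048*d),.093])))
# button
b=A+.108*dirn(-90);print(b,z(proj(f,[*b,.078])))
# depth of pointer
u,v=np.meshgrid(np.arange(640),np.arange(480));Z=f["range_z"]
K=[(u-f["cx"])/f["fx"]*Z,(v-f["cy"])/f["fy"]*Z,Z]
P=(np.stack(K,-1)-np.array(f["tvec"]).ravel())@R
m=(np.hypot(P[...,0]-A[0],P[...,1]-A[1])<.055)&(P[...,2]>.08)&(Z>0)
print(m.sum());q=P[m];
r=q[:,:2]-A;far=np.hypot(*r.T)>.02
print(np.degrees(np.arctan2(r[far,1],r[far,0])).round(),np.hypot(*r[far].T).round(3),q[far,2].round(3))
m=(np.hypot(P[...,0]-b[0],P[...,1]-b[1])<.01);print("btn z",np.median(P[m][:,2]),P[m][:,:2].mean(0))
```

```text
cam [ 0.431814   -0.02693228  1.24007819]
hub top [[253.0, 275.0]] hub deck [[263.0, 281.0]]
0 mark [[177.0, 393.0]] end top [[177.0, 374.0]]
1 mark [[133.0, 336.0]] end top [[138.0, 324.0]]
2 mark [[124.0, 264.0]] end top [[130.0, 260.0]]
3 mark [[152.0, 197.0]] end top [[155.0, 201.0]]
4 mark [[210.0, 153.0]] end top [[206.0, 162.0]]
5 mark [[282.0, 143.0]] end top [[270.0, 153.0]]
6 mark [[348.0, 169.0]] end top [[328.0, 177.0]]
7 mark [[392.0, 226.0]] end top [[367.0, 227.0]]
8 mark [[402.0, 297.0]] end top [[376.0, 290.0]]
9 mark [[374.0, 365.0]] end top [[351.0, 349.0]]
[ 0.52089579 -0.00203626] [[529.0, 239.0]]
208
[107. 111. 110. 112. 114. 117. 113. 114. 117. 119. 123. 125. 115. 116.
 119. 122. 124. 127. 131. 135. 115. 117. 119. 121. 123. 124. 129. 131.
 134. 135. 117. 118. 119. 122. 124. 126. 130. 131. 134. 135. 118. 120.
 121. 123. 124. 127. 129. 131. 133. 120. 122. 124. 126. 127. 130. 131.
 133. 124. 126. 128. 130. 132. 127. 129. 130. 132.] [0.023 0.02  0.028 0.026 0.023 0.021 0.03  0.029 0.026 0.024 0.022 0.021
 0.034 0.032 0.029 0.027 0.025 0.023 0.022 0.02  0.039 0.037 0.034 0.032
 0.03  0.029 0.027 0.025 0.023 0.022 0.042 0.04  0.038 0.036 0.034 0.032
 0.03  0.028 0.027 0.026 0.045 0.042 0.041 0.039 0.037 0.035 0.033 0.032
 0.031 0.046 0.044 0.042 0.04  0.039 0.037 0.035 0.034 0.045 0.043 0.042
 0.04  0.038 0.047 0.045 0.043 0.042] [0.086 0.094 0.09  0.091 0.093 0.094 0.094 0.091 0.092 0.093 0.096 0.09
 0.091 0.089 0.092 0.095 0.093 0.094 0.094 0.093 0.092 0.093 0.095 0.094
 0.094 0.09  0.096 0.092 0.09  0.081 0.093 0.092 0.091 0.092 0.093 0.091
 0.098 0.091 0.089 0.08  0.092 0.097 0.091 0.094 0.091 0.092 0.092 0.089
 0.083 0.09  0.092 0.095 0.094 0.088 0.093 0.087 0.085 0.09  0.094 0.09
 0.094 0.092 0.09  0.093 0.092 0.086]
btn z 0.07908188278486417 [ 0.52118264 -0.00220937]
```

Run:
```python
from h import *
from scipy.spatial.transform import Rotation as Ro
o=readout.get_obs();R=Ro.from_euler('xyz',o["tcp_rot"]).as_matrix();print(R.round(3),o["time"])
f=cams.grab_frame("wrist");print(np.round(f["mount"],3))
for t in [(.43,.06,.24),(.45,-.3,.24)]:
    print(t, (R.T@(np.array(t)-o["tool_pos"])*1000).round(1))
```

```text
[[-0.     0.927  0.375]
 [ 0.     0.375 -0.927]
 [-1.     0.    -0.   ]] 1.15
[[-0.    -0.28   0.96  -0.143]
 [-0.001 -0.96  -0.28   0.076]
 [ 1.    -0.001  0.     0.   ]
 [ 0.     0.     0.     1.   ]]
(0.43, 0.06, 0.24) [   1.7  421.1 -494.2]
(0.45, -0.3, 0.24) [   1.6  304.5 -153. ]
```

Emit:
step_arm --targets '[[[0,43.5,-22,0,-1],[0,43.5,-22,0,-1],[0,43.5,-22,0,-1],[0,43.5,-22,0,-1],[0,43.5,-22,0,-1],[0,43.5,-22,0,-1],[0,43.5,-22,0,-1],[0,0,0,0,-1]]]' --newtons 10

```text
time: 2.2
tool_pos: [0.4513, -0.2967, 0.2417]
tcp_rot: [2.082, 1.57, 0.9]
ft_force: [-0.1, -0.8, -0.5]
width: 0.0115
```

Emit:
step_arm --targets '[[[0,16.5,-48,0,-1],[0,16.5,-48,0,-1],[0,16.5,-48,0,-1],[0,16.5,-48,0,-1],[0,16.5,-48,0,-1],[0,16.5,-48,0,-1],[0,16.5,-48,0.125,-1],[0,0,0,0.125,-1]]]'

```text
time: 3.2
tool_pos: [0.43, 0.0578, 0.2418]
tcp_rot: [2.863, 1.57, 1.427]
ft_force: [-0.1, -0.4, 0.5]
width: 0.0006
```

```bash
cat >> h.py <<'E'
from scipy.spatial.transform import Rotation as Ro
def st():
    o=readout.get_obs();R=Ro.from_euler('xyz',o["tcp_rot"]).as_matrix()
    return o,R,np.array(o["tool_pos"])
def wrist(name):
    o,R,p=st();f=cams.grab_frame("wrist");M=np.array(f["mount"])
    T=np.eye(4);T[:3,:3]=R;T[:3,3]=p
    C=np.linalg.inv(T@M)
    f["rvec"]=cv2.Rodrigues(C[:3,:3])[0];f["tvec"]=C[:3,3]
    cv2.imwrite(f"pics/{name}.png",f["color"][:,:,::-1]);return f
E
python3 - <<'E'
from h import *
o,R,p=st();print(p,R.round(3),o["time"],o["width"],o["joint_pos"])
f=wrist("w1")
for t in ("selector_axis","off_mark","pointer_end","start_top"):
    print(t,[(np.round(d["position"],4).tolist(),round(d["conf"],2)) for d in finder.mark_of("wrist",t)[:3]])
E
```

```text
[0.4300062  0.05781571 0.24182374] [[ 0.     0.991  0.134]
 [ 0.001  0.134 -0.991]
 [-1.     0.    -0.001]] 3.2 0.0005557072843238857 [-2.62889963e-02  1.15589066e-01  1.84724563e+00  5.93888866e-04
  1.17869328e+00  1.40966233e+00]
selector_axis [([0.5092, 0.1038, 0.0618], 0.74), ([0.5224, -0.0003, 0.0811], 0.35)]
off_mark [([0.5083, 0.1069, 0.0658], 0.69), ([0.4605, 0.1385, 0.0566], 0.68)]
pointer_end [([0.4786, 0.1454, 0.0919], 0.94)]
start_top [([0.5199, -0.0007, 0.082], 0.78), ([0.5097, 0.1056, 0.0585], 0.47)]
```

View pics/w1.png

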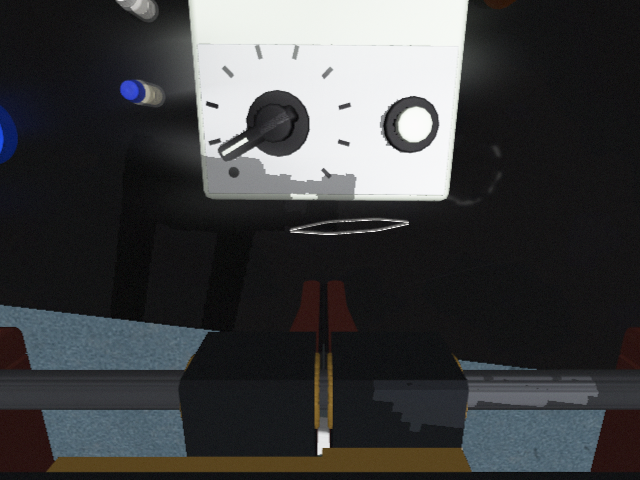

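Run:
```python
from h import *
f=wrist("w1b")
px=np.array([(233,172),(215,142),(212,105),(228,71),(259,52),(296,52),(327,72),(344,106),(344,142),(326,173)],float)
W=world(f,*px.T,.058)[:,:2]
m=.056*np.array([[np.cos(a),np.sin(a)] for a in np.radians(135-30*np.arange(10))])
M,_=cv2.estimateAffinePartial2D(m.astype(np.float32),W.astype(np.float32))
print(M, np.hypot(M[0,0],M[1,0]),np.degrees(np.arctan2(M[1,0],M[0,0])))
print(((m@M[:,:2].T+M[:,2])-W).round(4).tolist())
for q in [(222,153),(226,157),(224,155)]:
    d=world(f,[q[0]],[q[1]],.093)[0,:2]-M[:,2];print(np.hypot(*d),np.degrees(np.arctan2(d[1],d[0]))-7.66)
print("btn",world(f,[415],[124],.079),world(f,[411.5],[124.5],.070))
# project predictions
A=M[:,2];yaw=np.radians(7.66)
for a in (135,117,105):
    d=np.radians(a)+yaw;print(a,proj(f,[A[0]+.048*np.cos(d),A[1]+.048*np.sin(d),.093]).round(), proj(f,[*A,.093]).round())
Rm=cv2.Rodrigues(f["rvec"])[0]
u,v=np.meshgrid(np.arange(640),np.arange(480));Z=f["range_z"]
P=(np.stack([(u-f["cx"])/f["fx"]*Z,(v-f["cy"])/f["fy"]*Z,Z],-1)-f["tvec"].ravel())@Rm
for (x,y) in [(223,154),(240,146),(255,137),(273,123),(415,124),(397,124),(300,180),(312,300),(335,300),(310,285)]: print((x,y),P[y,x].round(4))
m=(v<200)&(np.hypot(P[...,0]-A[0],P[...,1]-A[1])<.052)&(P[...,2]>.084)&(Z>0)
q=P[m][:,:2]-A; far=np.hypot(*q.T)>.022
print(m.sum(),np.degrees(np.arctan2(*q[far].mean(0)[::-1]))-7.66, np.hypot(*q.T).max())
# fingertips
m=(v>270)&(v<345)&(u>285)&(u<365)&(P[...,2]>.15)&(Z>0)
t=(P[m]-st()[2])@st()[1]*1000
for x0 in (-60,-40,-20,-10,0,10):
    s=t[(t[:,0]>x0)&(t[:,0]<x0+10)]
    if len(s):print(x0,len(s),s.min(0).round(1),s.max(0).round(1))
```

```text
[[ 0.99289474 -0.12682715  0.50811031]
 [ 0.12682715  0.99289474  0.10167766]] 1.0009620794895968 7.2792425044491935
[[0.0001, -0.0006], [0.0004, 0.0004], [0.0002, -0.0], [-0.0003, 0.0001], [0.0002, 0.0003], [-0.0001, 0.0004], [-0.0002, -0.0002], [0.0001, -0.0004], [-0.0005, 0.0001], [0.0002, -0.0001]]
0.04517052639198585 118.7937630079828
0.04430113020638943 123.88980055778893
0.044692234688711203 121.31330457748649
btn [[ 0.5221619  -0.00532193  0.079     ]] [[ 0.52188449 -0.00468729  0.07      ]]
135 [[231. 169.]] [[273. 123.]]
117 [[218. 153.]] [[273. 123.]]
105 [[212. 140.]] [[273. 123.]]
(223, 154) [0.4806 0.1372 0.0931]
(240, 146) [0.4883 0.1248 0.0937]
(255, 137) [0.4962 0.1143 0.093 ]
(273, 123) [0.508 0.102 0.093]
(415, 124) [ 0.5221 -0.0049  0.0808]
(397, 124) [0.5203 0.0085 0.0791]
(300, 180) [0.4647 0.0788 0.058 ]
(312, 300) [0.4408 0.0601 0.2443]
(335, 300) [0.4419 0.0508 0.244 ]
(310, 285) [0.4406 0.0614 0.2286]
2007 118.23782014881743 0.050355366518418834
-40 81 [-35.9   8.4  -1.5] [-30.   11.2   2.9]
-20 665 [-20.    6.9 -10.1] [-10.   11.6  11.5]
-10 463 [-10.    8.2  -8.8] [-0.  11.5 10.3]
0 392 [ 0.1  8.6 -8.3] [10.  11.2  9.8]
10 290 [10.   8.5 -8.3] [19.8 11.5  9.8]
```

```bash
cat >> h.py <<'E'
A=np.array([.5081,.1017]);YAW=np.radians(7.3)
RS=np.array([[np.cos(YAW),-np.sin(YAW)],[np.sin(YAW),np.cos(YAW)]])
def cen(th,s=34,h=10,w=6):
    t=np.radians(th);n=np.array([-np.sin(t),np.cos(t)]);u=np.array([np.cos(t),np.sin(t)])
    return (w+h*np.abs(n).sum())*n+s*u
def plan(ths,z=None):
    o,R,p=st();c0=p*1000
    for th in ths:
        g=np.append(A*1000+RS@cen(th),p[2]*1000 if z is None else z)
        print(th,(R.T@(g-c0)).round(1).tolist(),g.round(0));c0=g
E
python3 - <<'E'
from h import *
plan([145]);plan([145],90)
plan([145]+list(range(140,-1,-5))+[-4,-6,-8])
E
```

```text
145 [-0.0, 43.7, -39.5] [469. 100. 242.]
145 [151.7, 43.7, -39.6] [469. 100.  90.]
145 [-0.0, 43.7, -39.5] [469. 100. 242.]
140 [-0.0, 0.3, -3.3] [469. 103. 242.]
135 [-0.0, 0.7, -3.3] [469. 107. 242.]
130 [-0.0, 1.1, -3.3] [469. 110. 242.]
125 [-0.0, 1.4, -3.3] [470. 113. 242.]
120 [-0.0, 1.8, -3.2] [472. 117. 242.]
115 [-0.0, 2.2, -3.0] [474. 120. 242.]
110 [-0.0, 2.6, -2.8] [476. 123. 242.]
105 [-0.0, 2.9, -2.6] [478. 126. 242.]
100 [-0.0, 3.2, -2.3] [481. 129. 242.]
95 [-0.0, 3.5, -1.9] [484. 131. 242.]
90 [0.0, 3.7, -1.6] [488. 133. 242.]
85 [-0.0, 2.2, -1.3] [490. 135. 242.]
80 [-0.0, 2.4, -1.2] [492. 136. 242.]
75 [0.0, 2.6, -1.0] [495. 138. 242.]
70 [0.0, 2.8, -0.8] [497. 139. 242.]
65 [0.0, 2.9, -0.6] [500. 140. 242.]
60 [0.0, 3.1, -0.3] [503. 141. 242.]
55 [0.0, 3.2, 0.0] [506. 141. 242.]
50 [0.0, 3.3, 0.3] [510. 141. 242.]
45 [0.0, 3.3, 0.7] [513. 141. 242.]
40 [0.0, 3.3, 1.1] [516. 140. 242.]
35 [0.0, 3.3, 1.4] [520. 139. 242.]
30 [0.0, 3.2, 1.8] [523. 138. 242.]
25 [0.0, 3.0, 2.2] [527. 136. 242.]
20 [0.0, 2.8, 2.6] [530. 134. 242.]
15 [0.0, 2.6, 2.9] [533. 131. 242.]
10 [0.0, 2.3, 3.2] [535. 129. 242.]
5 [0.0, 1.9, 3.5] [538. 125. 242.]
0 [0.0, 1.6, 3.7] [540. 122. 242.]
-4 [0.0, 1.1, 1.7] [541. 120. 242.]
-6 [0.0, 0.5, 0.9] [542. 119. 242.]
-8 [0.0, 0.5, 1.0] [542. 119. 242.]
```

Emit:
step_arm --targets '[[[0,22,-20,0,-1],[0,21.7,-19.5,0,-1],[40,0,0,0,-1],[40,0,0,0,-1],[40,0,0,0,-1],[31.7,0,0,0,-1],[0,0,0,0,-1],[0,0,0,0,-1]]]'

```text
time: 4.5
tool_pos: [0.4694, 0.1003, 0.0908]
tcp_rot: [1.575, 1.57, 0.139]
ft_force: [-0.2, -0.6, 0.5]
width: 0.0003
```

Run:
```python
from h import *
print(st()[0]["ft_force"],st()[2]);f=wrist("w2")
```

```text
[-0.21955746 -0.6492251   0.51413681] [0.46939965 0.10030297 0.09079144]
```

View pics/w2.png

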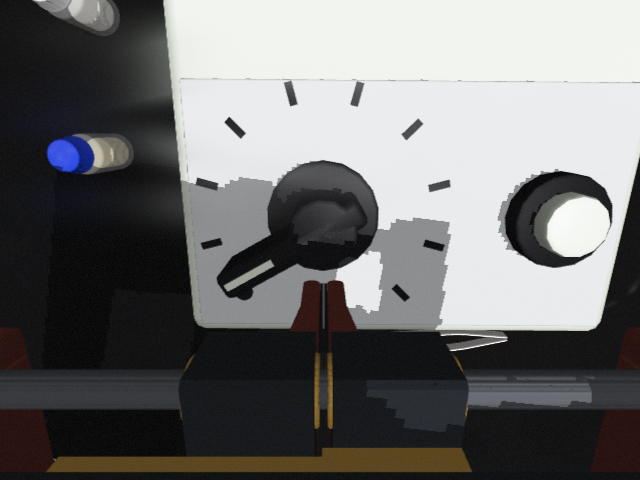

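Emit:
step_arm --targets '[[[0,0.3,-3.3,0,-1],[0,0.7,-3.3,0,-1],[0,1.1,-3.3,0,-1],[0,1.4,-3.3,0,-1],[0,1.8,-3.2,0,-1],[0,2.2,-3,0,-1],[0,0,0,0,-1],[0,0,0,0,-1]]]'

```text
time: 5.55
tool_pos: [0.4734, 0.121, 0.0899]
tcp_rot: [-3.066, 1.571, 1.781]
ft_force: [-0.1, 0.1, 0.4]
width: 0.0008
```

Run:
```python
from h import *
print(st()[0]["ft_force"],st()[2]);f=wrist("w3")
```

```text
[-0.13001442  0.14371165  0.35516505] [0.47342128 0.12102147 0.08993695]
```

View pics/w3.png

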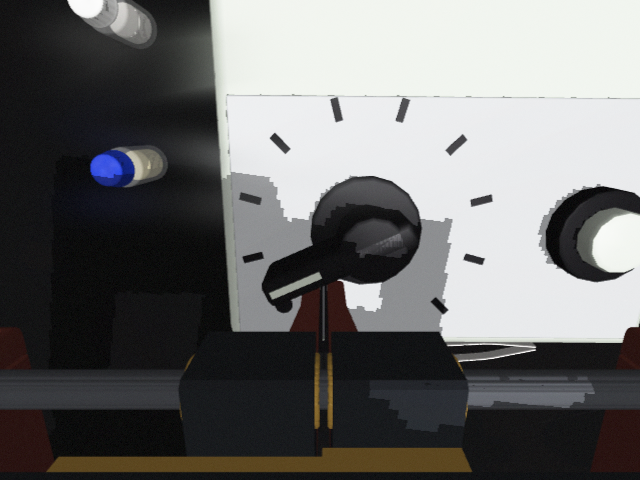

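```bash
cat >> h.py <<'E'
def ptr(name):
    f=wrist(name)
    Rm=cv2.Rodrigues(f["rvec"])[0]
    u,v=np.meshgrid(np.arange(640),np.arange(480));Z=f["range_z"]
    P=(np.stack([(u-f["cx"])/f["fx"]*Z,(v-f["cy"])/f["fy"]*Z,Z],-1)-f["tvec"].ravel())@Rm
    q=(P[...,:2]-A)@RS
    col=f["color"].astype(int)
    notfinger=~(col[...,0]>col[...,1]+15)
    r=np.hypot(q[...,0],q[...,1])
    m=(Z>0)&(np.abs(P[...,2]-.093)<.0025)&(r<.053)&(r>.018)&notfinger&(v<335)
    s=q[m]
    s=s
    print("ptr n",m.sum(),"angle",np.degrees(np.arctan2(s[:,1].mean(),s[:,0].mean())).round(1),"rmax",r[m].max().round(4), st()[0]["time"],np.round(st()[0]["ft_force"],1))
E
python3 - <<'E'
from h import *
ptr("w4")
E
```

```text
ptr n 2222 angle 111.5 rmax 0.051 5.65 [ 0.3 -0.3 -0.3]
```

Emit:
step_arm --targets '[[[0,2.6,-2.8,0,-1],[0,2.9,-2.6,0,-1],[0,0,0,0,-1],[0,0,0,0,-1]]]'

```text
time: 6.15
tool_pos: [0.4782, 0.1272, 0.09]
tcp_rot: [2.91, 1.571, 1.474]
ft_force: [0.4, -0.2, -0.2]
width: 0.0001
```

Run:
```python
from h import *
ptr("w5")
```

```text
ptr n 2234 angle 102.3 rmax 0.0511 6.2 [0.1 0.7 0. ]
```

View pics/w5.png

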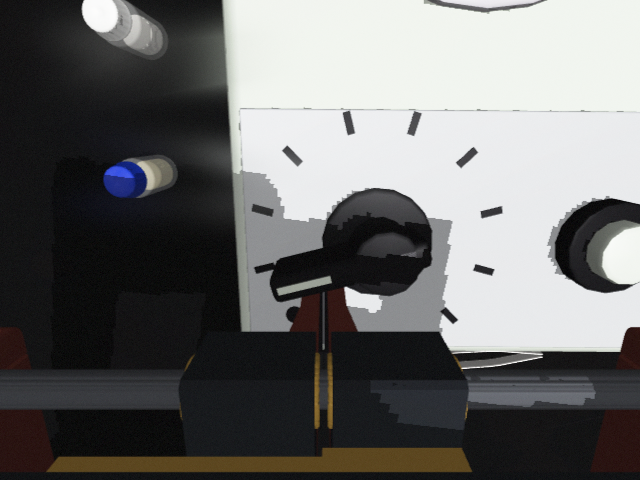

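Emit:
step_arm --targets '[[[0,3.2,-2.3,0,-1],[0,3.5,-1.9,0,-1],[0,0,0,0,-1]]]'

```text
time: 6.58
tool_pos: [0.4849, 0.1325, 0.09]
tcp_rot: [2.045, 1.57, 0.608]
ft_force: [-0.1, -0.5, 0.1]
width: 0.0006
```

Run:
```python
from h import *
ptr("w6")
```

```text
ptr n 2258 angle 92.0 rmax 0.0513 6.625 [ 1.5  0.4 -0.3]
```

Emit:
step_arm --targets '[[[0,3.7,-1.6,0,-1],[0,0,0,0,-1],[0,0,0,0,-1]]]'

```text
time: 7.0
tool_pos: [0.4882, 0.1344, 0.0901]
tcp_rot: [1.835, 1.57, 0.399]
ft_force: [-1.1, -0.1, 0.5]
width: 0.0008
```

Run:
```python
from h import *
ptr("w7")
```

```text
ptr n 2276 angle 83.5 rmax 0.0512 7.05 [-0.5 -1.2  0.1]
```

Emit:
step_arm --targets '[[[0,2.2,-1.3,0,-1],[0,0,0,0,-1],[0,0,0,0,-1]]]'

```text
time: 7.42
tool_pos: [0.4897, 0.1359, 0.09]
tcp_rot: [2.496, 1.571, 1.06]
ft_force: [0.9, -0.0, -0.3]
width: 0.0002
```

Run:
```python
from h import *
ptr("w8")
```

```text
ptr n 2308 angle 75.6 rmax 0.0512 7.475 [-0.6  0.2  0.5]
```

View pics/w8.png

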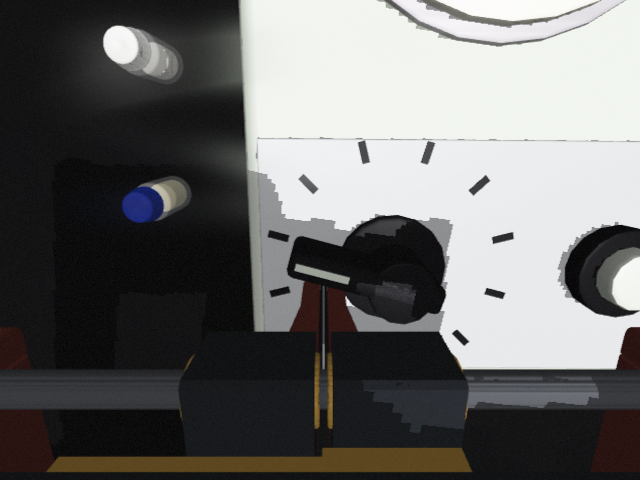

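Emit:
step_arm --targets '[[[0,2.4,-1.2,0,-1],[0,2.6,-1,0,-1],[0,2.8,-0.8,0,-1],[0,2.9,-0.6,0,-1],[0,0,0,0,-1]]]'

```text
time: 8.1
tool_pos: [0.4991, 0.1408, 0.0896]
tcp_rot: [-1.677, 1.569, -3.113]
ft_force: [-2.6, -1.0, -1.3]
width: 0.0007
```

Run:
```python
from h import *
ptr("w9")
```

```text
ptr n 2274 angle 65.3 rmax 0.0511 8.15 [-2.9 -0.5 -1.1]
```

Emit:
step_arm --targets '[[[0,3.1,-0.3,0,-1],[0,1.6,0,0,-1],[0,0,0,0,-1],[0,0,0,0,-1]]]'

```text
time: 8.65
tool_pos: [0.5053, 0.1418, 0.0903]
tcp_rot: [1.649, 1.569, 0.213]
ft_force: [0.7, 0.8, -0.4]
width: 0.0006
```

Run:
```python
from h import *
ptr("w10")
```

```text
ptr n 2261 angle 48.6 rmax 0.0505 8.7 [ 0.5  0.2 -0.1]
```

Emit:
step_arm --targets '[[[0,1.6,0,0,-1],[0,3.3,0.3,0,-1],[0,3.3,0.7,0,-1],[0,3.3,1.1,0,-1],[0,3.3,1.4,0,-1],[0,0,0,0,-1]]]'

```text
time: 9.45
tool_pos: [0.5211, 0.1402, 0.0902]
tcp_rot: [1.484, 1.568, 0.048]
ft_force: [-0.5, 0.1, -0.0]
width: 0.0005
```

Run:
```python
from h import *
ptr("w11")
```

```text
ptr n 2034 angle 33.7 rmax 0.0499 9.5 [0.9 0.  0.2]
```

Emit:
step_arm --targets '[[[0,3.2,1.8,0,-1],[0,1.7,1.2,0,-1],[0,0,0,0,-1],[0,0,0,0,-1]]]'

```text
time: 10.0
tool_pos: [0.5249, 0.1379, 0.09]
tcp_rot: [1.903, 1.571, 0.467]
ft_force: [-0.3, -0.2, -0.6]
width: 0.0008
```

Run:
```python
from h import *
ptr("w12");print(st()[2])
```

```text
ptr n 1888 angle 26.9 rmax 0.0495 10.05 [ 0.1 -0.2  0.4]
[0.52481717 0.13792133 0.09001425]
```

View pics/w12.png

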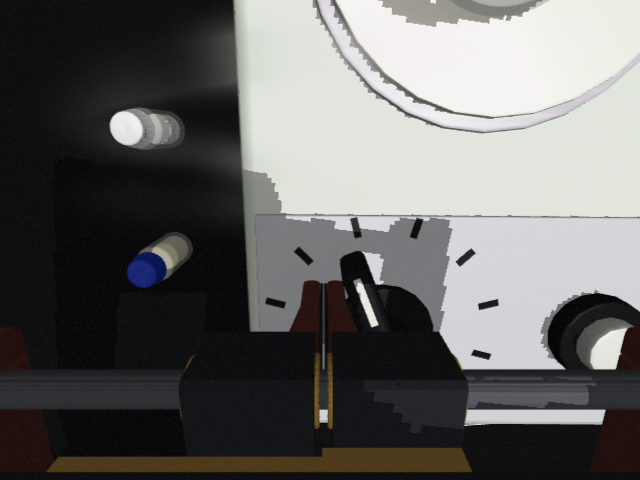

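```bash
cat >> h.py <<'E'
def overlay(name,angs):
    f=wrist(name);im=f["color"][:,:,::-1].copy()
    for a,c in angs:
        t=np.radians(a);u=np.array([np.cos(t),np.sin(t)]);n=np.array([-u[1],u[0]])
        P=[np.append(A+RS@(x*u+y*n),.093) for x,y in((.0,.006),(.048,.006),(.048,-.006),(.0,-.006))]
        cv2.polylines(im,[proj(f,P).round().astype(int)],True,c,1)
    cv2.imwrite(f"pics/{name}o.png",im)
E
python3 - <<'E'
from h import *
overlay("w13",[(15,(0,0,255)),(27,(0,255,0))])
E
```

```text
(no output)
```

View pics/w13o.png

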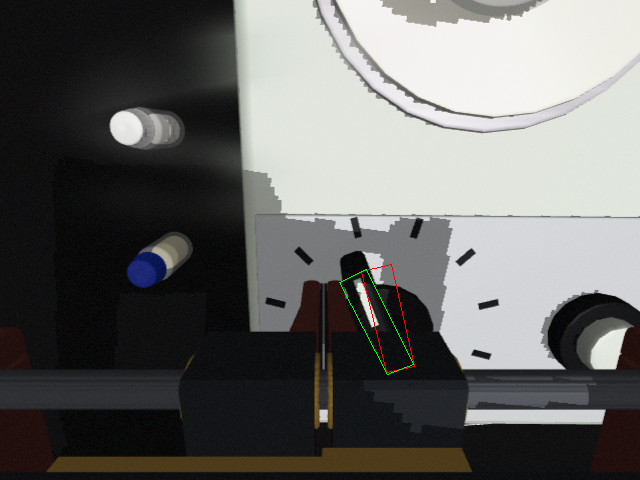

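Emit:
step_arm --targets '[[[0,1.3,1,0,-1],[0,0,0,0,-1],[0,0,0,0,-1]]]'

```text
time: 10.48
tool_pos: [0.5262, 0.1371, 0.09]
tcp_rot: [3.083, 1.571, 1.647]
ft_force: [0.3, 0.3, -0.3]
width: 0.0006
```

Run:
```python
from h import *
ptr("w14");print(st()[2])
```

```text
ptr n 1861 angle 20.8 rmax 0.0492 10.525 [-0.6  0.1  0.6]
[0.52615936 0.1371363  0.08997819]
```

Emit:
step_arm --targets '[[[0,1.5,1.2,0,-1],[0,1.4,1.4,0,-1],[0,0,0,0,-1],[0,0,0,0,-1]]]'

```text
time: 11.02
tool_pos: [0.5294, 0.1349, 0.09]
tcp_rot: [-2.492, 1.571, 2.355]
ft_force: [-0.1, -0.7, -0.2]
width: 0.0007
```

Run:
```python
from h import *
ptr("w15");print(st()[2]);overlay("w15",[(15,(0,0,255))])
```

```text
ptr n 1660 angle 20.3 rmax 0.0495 11.075 [-0.1 -0.2 -0.2]
[0.52938726 0.13491585 0.08998582]
```

View pics/w15o.png

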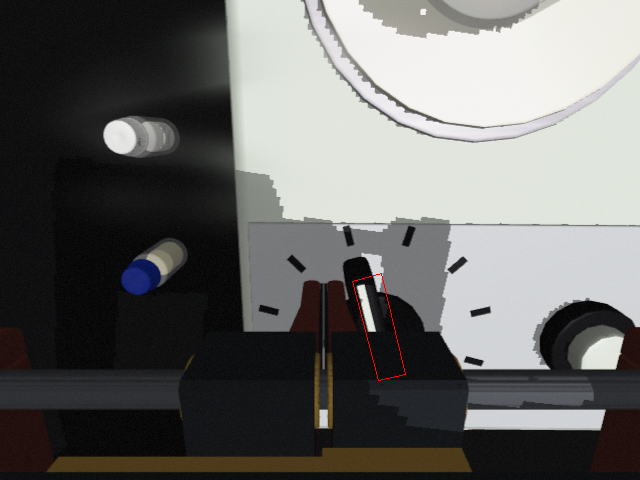

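Emit:
step_arm --targets '[[[0,1.3,1.5,0,-1],[0,1.3,1.5,0,-1],[0,2.3,3.2,0,-1],[0,1.9,3.5,0,-1],[0,0.8,1.8,0,-1],[0,0,0,0,-1],[0,0,0,0,-1]]]'

```text
time: 12.0
tool_pos: [0.5391, 0.1244, 0.0902]
tcp_rot: [1.303, 1.57, -0.133]
ft_force: [-0.5, -0.2, 0.2]
width: 0.0008
```

Run:
```python
from h import *
ptr("w16");print(st()[2]);overlay("w16",[(15,(0,0,255)),(-15,(0,255,0))])
```

```text
ptr n 1086 angle 1.6 rmax 0.0484 12.05 [ 0.2 -0.6 -0.2]
[0.53889339 0.12442814 0.09012533]
```

View pics/w16o.png

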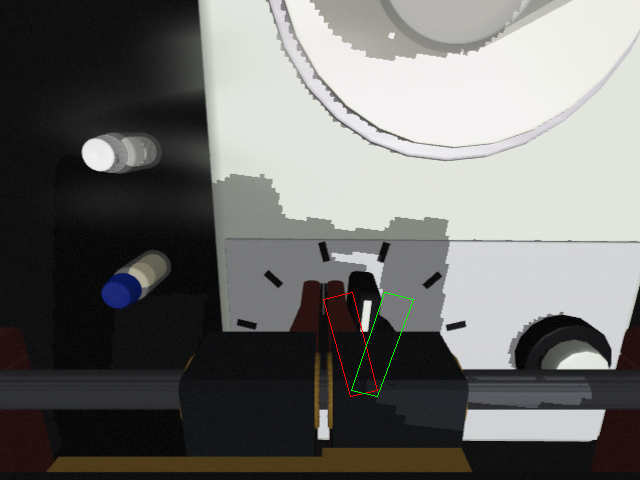

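Emit:
step_arm --targets '[[[0,0.6,1.5,0,-1],[0,0.6,1,0,-1],[0,0,0,0,-1],[0,0,0,0,-1]]]'

```text
time: 12.6
tool_pos: [0.5401, 0.1222, 0.09]
tcp_rot: [1.752, 1.571, 0.316]
ft_force: [0.6, -0.4, -0.4]
width: 0.0008
```

Run:
```python
from h import *
ptr("w17");print(st()[2]);overlay("w17",[(15,(0,0,255)),(-15,(0,255,0))])
```

```text
ptr n 1055 angle -7.8 rmax 0.0484 12.65 [ 0.3  0.4 -0.5]
[0.54005386 0.1222184  0.08999478]
```

View pics/w17o.png

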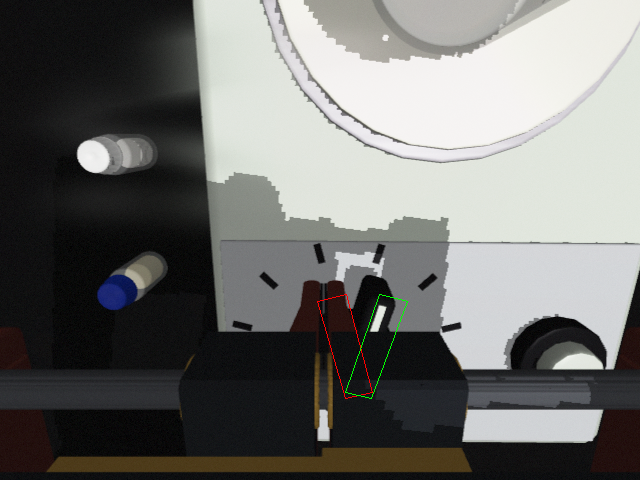

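Emit:
step_arm --targets '[[[0,0,-6,0,-1],[0,0,-6,0,-1],[-35,0,0,0,-1],[-35,0,0,0,-1],[-30,0,0,0,-1],[0,-17,40,0,-1],[0,-18,48,0,-1],[0,0,47,0,-1]]]'

```text
time: 13.7
tool_pos: [0.5204, -0.0049, 0.1901]
tcp_rot: [-2.032, 1.57, 2.816]
ft_force: [0.7, -0.2, 0.7]
width: 0.0006
```

Run:
```python
from h import *
print(st()[2]);ptr("w18");overlay("w18",[(-15,(0,255,0))])
f=cams.grab_frame("top")
cv2.imwrite("pics/top2.png",cv2.resize(f["color"][225:310,215:335,::-1],(720,510),interpolation=cv2.INTER_CUBIC))
for n in("wrist","top"):
  for t in ("pointer_end","selector_axis","start_top"):
    print(n,t,[(np.round(d["position"],4).tolist(),round(d["conf"],2)) for d in finder.mark_of(n,t)[:2]])
```

```text
[ 0.52042455 -0.00486948  0.19009135]
ptr n 826 angle -11.3 rmax 0.0473 13.75 [ 0.9 -4.1  0.1]
wrist pointer_end [([0.56, 0.1024, 0.094], 0.56)]
wrist selector_axis [([0.508, 0.1063, 0.0663], 0.8)]
wrist start_top [([0.5223, 0.0014, 0.0789], 0.91)]
top pointer_end [([0.4587, -0.3348, -0.0022], 0.16)]
top selector_axis [([0.5041, 0.1031, 0.0627], 0.65)]
top start_top []
```

View pics/w18o.png

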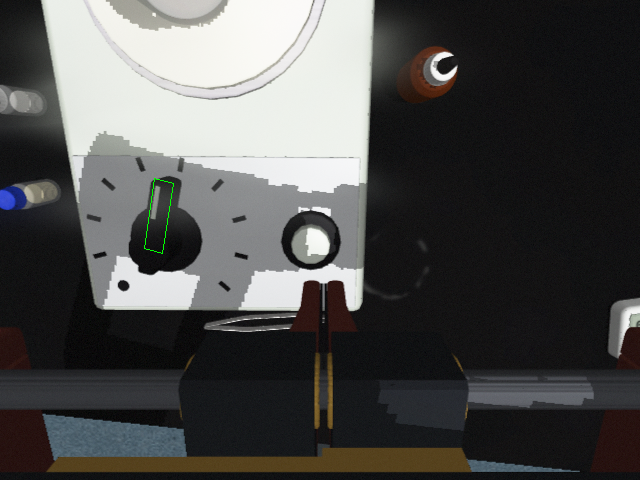

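View pics/top2.png

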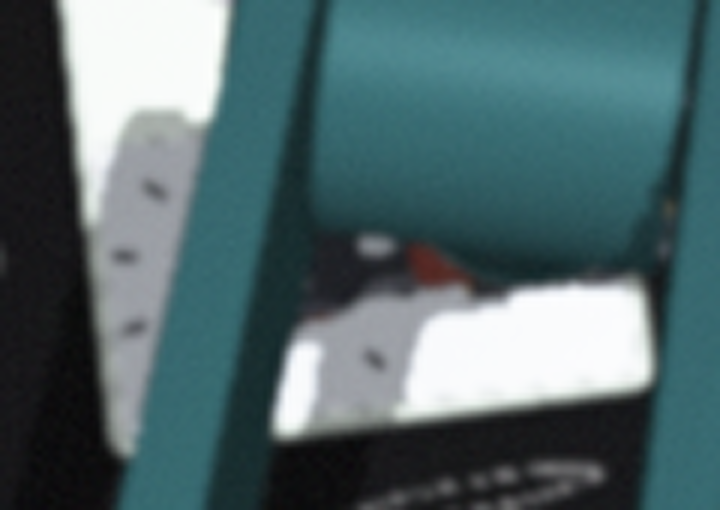

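Run:
```python
from h import *
f=wrist("w19");c=f["color"].astype(int)
Rm=cv2.Rodrigues(f["rvec"])[0]
u,v=np.meshgrid(np.arange(640),np.arange(480));Z=f["range_z"]
P=(np.stack([(u-f["cx"])/f["fx"]*Z,(v-f["cy"])/f["fy"]*Z,Z],-1)-f["tvec"].ravel())@Rm
m=(u>285)&(u<340)&(v>210)&(v<270)&(Z>0)&(P[...,2]>.075)&(c.min(-1)>90)
s=P[m];print(len(s),s.min(0),s.max(0),(s.min(0)+s.max(0))/2,np.median(s[:,2]))
px=np.array([(233,172)])
mk=np.array([(123.5,286),(100,255),(94,217),(108.5,184),(141,164),(181,164.5),(217,185),(239,219),(241,256),(225,286)])
W=world(f,*mk.T,.058)[:,:2]
mm=.056*np.array([[np.cos(a),np.sin(a)] for a in np.radians(135-30*np.arange(10))])
M,_=cv2.estimateAffinePartial2D(mm.astype(np.float32),W.astype(np.float32))
print(M,np.degrees(np.arctan2(M[1,0],M[0,0])))
b=M[:,2]+M[:,:2]@[0,-.108];print("btn from marks",b)
o,R,p=st();print(o["ft_force"],R.T@(np.append(b,.19)-p)*1000)
import numpy as np
cv2.imwrite("pics/w19z.png",cv2.resize(f["color"][140:310,70:370,::-1],(800,453),interpolation=cv2.INTER_CUBIC))
```

```text
1130 [ 0.50764252 -0.01553236  0.07506815] [0.53512686 0.01124598 0.082099  ] [ 0.52138469 -0.00214319  0.07858357] 0.07968860618198605
[[ 0.99418582 -0.12672207  0.5059987 ]
 [ 0.12672207  0.99418582  0.11208229]] 7.263931585485589
btn from marks [0.51968469 0.00471022]
[ 0.42702313 -0.29509896  1.08182791] [-0.09018492 -0.9571152  -8.17681907]
```

View pics/w19z.png

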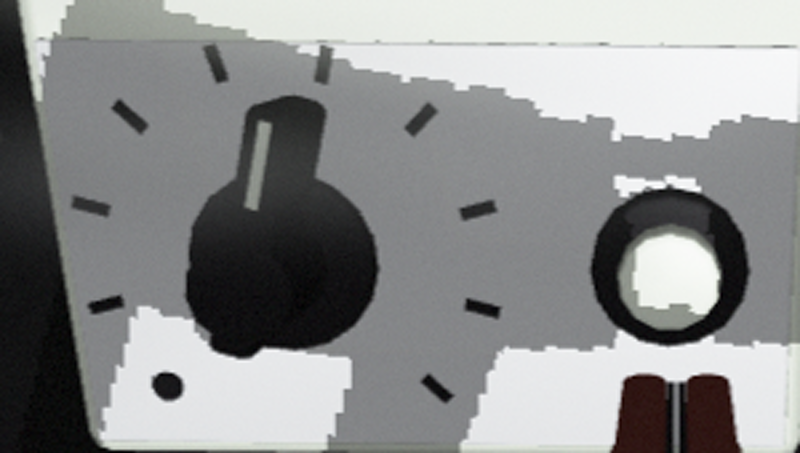

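Emit:
step_arm --targets '[[[30,1,-3.8,0,-1],[30,0,0,0,-1],[25,0,0,0,-1],[5,0,0,0,-1],[2,0,0,0,-1],[2,0,0,0,-1],[0,0,0,0,-1]]]'

```text
time: 15.08
tool_pos: [0.5228, -0.0003, 0.0967]
tcp_rot: [1.637, 1.57, 0.201]
ft_force: [-2.1, 1.8, 3.7]
width: 0.0007
```

Emit:
step_arm --targets '[[[1,0,0,0,-1],[1,0,0,0,-1],[1,0,0,0,-1],[0,0,0,0,-1]]]'

```text
time: 15.58
tool_pos: [0.5228, -0.0003, 0.0933]
tcp_rot: [1.698, 1.57, 0.262]
ft_force: [-0.8, 2.5, 6.6]
width: 0.0007
```

Emit:
step_arm --targets '[[[1,0,0,0,-1],[0,0,0,0,-1]]]'

```text
time: 15.82
tool_pos: [0.5229, -0.0003, 0.0932]
tcp_rot: [1.6, 1.569, 0.164]
ft_force: [-3.5, 3.1, 15.4]
width: 0.0005
```

Emit:
step_arm --targets '[[[1,0,0,0,-1],[0,0,0,0,-1]]]'

```text
time: 16.08
tool_pos: [0.5229, -0.0003, 0.093]
tcp_rot: [1.519, 1.569, 0.083]
ft_force: [-5.0, 2.6, 24.3]
width: 0.0004
```

Emit:
step_arm --targets '[[[-3,0,0,0,-1],[-5,0,0,0,-1],[-20,0,0,0,-1],[-40,0,0,0,-1],[-40,0,0,0,-1],[-40,0,0,0,-1],[0,-40,10,0,-1],[0,-40,10,0,-1]]]'

```text
time: 17.08
tool_pos: [0.4453, -0.0318, 0.2392]
tcp_rot: [0.464, 1.569, -0.971]
ft_force: [0.3, 0.3, -0.2]
width: 0.0006
```

Emit:
step_arm --targets '[[[0,0,45,0,-1],[0,0,45,0,-1],[0,0,45,0,-1],[0,0,45,0,-1],[0,0,45,0,-1],[0,0,45,0,-1],[0,0,0,0,-1],[0,0,0,0,-1]]]'

```text
time: 18.08
tool_pos: [0.4814, -0.2982, 0.2383]
tcp_rot: [-2.407, 1.569, 2.439]
ft_force: [-0.7, -0.6, -0.1]
width: 0.0007
```

Run:
```python
from h import *
print(st()[2],st()[0]["ft_force"])
f=cams.grab_frame("top")
cv2.imwrite("pics/top3.png",cv2.resize(f["color"][225:310,215:335,::-1],(720,510),interpolation=cv2.INTER_CUBIC))
cv2.imwrite("pics/top3f.png",f["color"][:,:,::-1])
for t in ("pointer_end","selector_axis","start_top","beaker","vial_a","dropper"):
    print(t,[(np.round(d["position"],4).tolist(),round(d["conf"],2)) for d in finder.mark_of("top",t)[:2]])
```

```text
[ 0.48136295 -0.29816098  0.23829595] [-0.67973976 -0.56547695 -0.13355167]
pointer_end [([0.5561, 0.1012, 0.0931], 0.76), ([0.5203, 0.2303, -0.0042], 0.71)]
selector_axis [([0.5061, 0.1074, 0.0599], 0.58)]
start_top [([0.5237, -0.0013, 0.0809], 0.49)]
beaker [([0.6879, 0.0949, 0.0698], 0.56)]
vial_a [([0.5202, 0.2287, -0.0024], 0.62), ([0.5891, 0.2372, -0.0036], 0.55)]
dropper [([0.6517, -0.0693, 0.002], 0.55)]
```

View pics/top3.png

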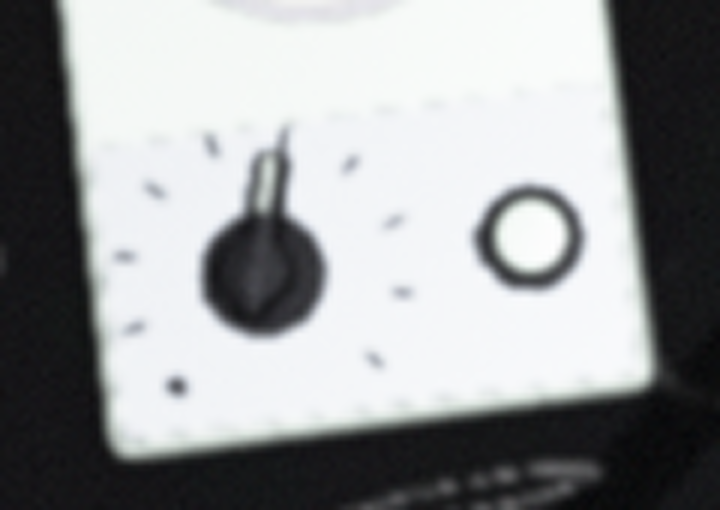

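View pics/top3f.png

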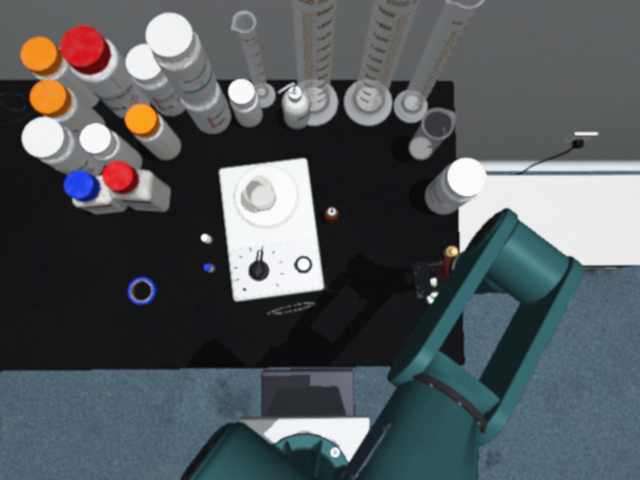

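```bash
python3 -c "
from workcell import ticket;print(ticket.finish_job())"
```

```text
the job is handed in; nothing more can be done
None
```

I turned the selector clockwise to position 5, pressed the start button fully down and let it come up, and handed the job in at about 18.5 s of the 48 s allowed.

- **Selector:** I pushed the pointer with the closed fingertips, never gripping it, and the highest force I read while pushing was about 3 N. After the arm had moved away, the top picture shows the pointer on the fifth stroke. Its white line runs about 9° right of straight up in the picture, against about 7° expected.
- **Start button:** It bottomed at about 6 mm of travel. My last two 1 mm steps pressed on the stop, reaching about 24 N before I released it. The top picture afterwards puts the button's top at about 81 mm, the same as before the press.
- **Other things:** The beaker, both vials and the dropper bottle are within about 4 mm of where they were first found, which is the detector's own accuracy. The tweezers look unmoved in the picture. I did not measure the timer and the weight, and the arm partly hid them in the last picture.

Two checks disagreed:

- **Start position:** At the start, the pointer measured about half-way between off and position 1, not on a mark.
- **Wrist camera:** The selector's axis came out 10 mm apart sideways in two wrist pictures. I placed the button press using several estimates together, and I trusted the top picture for the final check.

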